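# Set the indexed end stop of the touchstone holder and load the stone

### The arm

A 6-joint arm with a two-finger parallel gripper is mounted at the origin on the work surface; the furniture and walls round the work are solid. World frame = base frame: x ahead of the robot, y to its left, z up, the work surface at z = 0. Lengths are in mm, angles in rad, forces in N, time in s.
With the tool pointing down it reaches from about 250 to 800 mm from the base axis. Payload 8.5 kg.
Tool frame: the origin (TCP) lies at the very end of the fingers, on their centre line; the grasp point (between the pads) lies 19 mm behind it (arm.tcp_to_grasp is the z of the grasp point in the tool frame, in mm); z points along the fingers, y is the line along which they close (so a half turn about z gives the same grasp; the last joint's range is limited). The gripper opens to 85 mm and grips with 20 to 120 N. Pads are 22 mm wide; open, the fingers measure 114 mm over their backs; the gripper's body (76 mm by 85 mm) begins 54 mm behind the grasp point. The pads swing forward as they close: fully open they stand 13 mm farther back than shut.
Start: joints at [-1.131, 0.238, -0.013, 1.319, 0, 1.571], TCP at [223.503, -475, 231.276] pointing down, gripper open.
Joint ranges: [-2.66, 2.66], [-1.03, 1.9], [-1.14, 1.46], [-1.82, 2.27], [-1.45, 1.34], [-3.14, 3.14]. Speed limits (rad/s): [2.22, 2.22, 2.79, 3.14, 3.14, 3.14].

### API

Orientations are given as a rotation vector (axis times angle).
In Python, from bench import arm, get_image gives the robot as it stands.
- The arm moves only by the tool apply_moves, never from a script. Its argument "targets" is one flat list of numbers, 6 for each row, row after row: the shift along the tool's x, y, z as a fraction of full scale, then the turn, a rotation vector about the tool's x, y, z as a fraction of full scale. A call has 1 to 20 rows; each row is the pose to reach, as a shift and turn from the pose commanded when the call began, along the tool's axes at that moment; what a row does not reach only later rows make up. Full scale, the value 1, is 0.25 m for a shift and 90 degrees for a turn. A row lasts 1/8 s, in which the tool goes at most 62.5 mm and 10.7 degrees, less where a joint would pass 70% of its speed; a pose out of reach is approached as far as the arm can. A call with a number of a shift or a turn outside -1 to 1 is refused whole. A call with a gripper value outside its range is refused whole. "hand" is the gripper's target within -1 to 1 (fully open at 1, half-way at 0, shut at -1), set as the call begins (left out, the last holds). The fingers move at their own pace and stop on an object; the grip force is fixed at half the most. Time passes only in rows, so rows that repeat a pose let the fingers close. It gives the time, the measured TCP pose, the force, the opening and the grip force at its end, in the units of the state.
- arm.state(): the state, without advancing time (a new reading comes with each control period).
- get_image(name): name is "side" or "top" or "wrist"; returns a dict with "pixels" (384x512x3 uint8, red, green, blue), "fx", "fy", "cx", "cy" (pixels), "T" (4x4, takes a point from camera to world coordinates); the wrist camera has in their place "tool_from_camera" (4x4, takes a point from camera to tool coordinates, whose origin is the TCP and whose axes are the flange's). Camera axes: x right, y down, z forward; pixel columns grow to the right and rows downward; lengths in mm; the calibration is good to about 2 mm. A picture is of the moment at which its call begins: read the wrist's pose just before it. There is no depth.
- arm.close_job(): hands the job in; it is judged then, once.
The state is a dict: "t": time; "q": joint angles; "joint_velocities": joint speeds; "effort": joint torques, N m; "tcp_pos": TCP position; "tool_rot": TCP orientation; "force": force on the tool from outside, world axes, zero at the start; "torque": the same for the moment, N m; "opening": finger opening in mm; "grasp_force": force on a finger pad.
Only numpy, scipy, OpenCV 4.12 (cv2) and the standard library are available. Lean on these libraries where they do the work, as an engineer would, in place of code of your own. Each camera call takes 0.05 s, during which the arm holds its last target. There are 200 camera calls.

### The job

Get the touchstone holder ready for a rubbing test: pull up the spring plunger, slide the end stop along its tube to the middle one of the three round holes and let the plunger drop fully home there. Lay the touchstone (not the battery pack) flat on the holder's rubber bed, lengthwise between the fixed cheek and the stop and centred across the bed; set it down, do not drop it. Leave everything else on the bench standing where it is.

Things in the scene. Friction and masses are not known exactly. Their poses are not given: they have to be found in the camera images.
- holder: fixed touchstone holder, grey base plate 145 x 270 x 10 mm (x -70..75, y -128..143). Origin on the bench surface; y along the tube, +x the tube's side, z up. A black rubber bed 46 mm wide runs along y at x -35, top 14 mm above the bench, y -100..90. A 20 mm square aluminium tube runs along y at x 48, top at 38 mm, with round holes at y 10, 32, 54 and a long slot at y 71..105 in its top.
- cheek (a point): centre of the lower edge of the fixed steel cheek's face (on the bed's top, holder y = -100 mm), which looks to the holder's +y. The cheek is 60 mm wide, its top 32 mm above the bench. Axes as the holder's.
- slide (a joint): sliding stop: steel sleeve 32 x 50 x 30 mm on the tube. Value (m) grows towards the cheek (holder's -y), limits 0 and 0.100; plunger axis at holder y = 0.100 - value. Pin in the slot: 0 to 0.024 (all starts); in the round holes: 0.046, 0.068 (middle; 102 mm between cheek and stop) and 0.090, each with 1 mm play. Needs about 2 N to slide, and is locked unless the plunger is pulled up.
- stop_face (a point): centre of the sliding stop plate's face (looks to the cheek), 30 mm nearer the cheek than the plunger axis, 27 mm above the bench. The plate is 56 mm wide, 10 mm thick, its top 37 mm above the bench, on an arm from the sleeve (sleeve top 43 mm above the bench).
- plunger (a joint): spring plunger on the sleeve, pulled straight up. Value (m): 0 fully home (pin 8 mm deep), at most 0.012; above 0.008 the pin is clear of the tube and the sleeve slides. Spring 4 N at 0, 9 N at 0.012: it snaps home when let go over a hole; over solid tube it stays up at 0.008. The 8 mm pin has a round nose and enters if let go within about 3 mm of a hole's middle.
- knob (a point): centre of the top of the plunger's black knob, 84 mm above the bench when the plunger is home; it moves with the sleeve and rises with the plunger. The knob is round and upright, 23 mm across, with a 27 mm rim on its upper 12 mm, 28 mm tall in all; below it are a 10 mm stem and a 17 mm barrel.
- middle_hole (a point): centre of the middle round hole, in the tube's top face (38 mm above the bench); axes as the holder's.
- seat (a point): point on the rubber bed's top (14 mm above the bench) midway between the cheek and the stop when the stop is at the middle hole: where the middle of the touchstone's underside belongs. Axes as the holder's.
- touchstone: plain black flat stone bar, 42 (x) x 95 (y) x 16 mm, with a few thin streaks on top, about 0.18 kg, lying on the bench streaks up. Origin at the centre of its underside, y lengthwise, z up. It may be laid either end first.
- battery_pack: bystander: black and yellow battery pack, 44 x 87 x 22 mm, lying near the touchstone (the two may be swapped). Origin at the centre of its underside.
- bottle_a: bystander: brown dropper bottle, 29 mm across, 81 mm tall, upright. Origin at the centre of its underside.
- bottle_b: bystander: a second brown dropper bottle, 29 mm across, 81 mm tall, upright. Origin at the centre of its underside.
- weight_large: bystander: steel check weight, 38 mm across, 62 mm tall. Origin at the centre of its underside.
- weight_small: bystander: brass check weight, 29 mm across, 46 mm tall. Origin at the centre of its underside.
Not all that is in view belongs to the job. Leave any blue look-alike of the touchstone alone.

How it is judged (in metres and radians):
On the way, in this order (a step that is already met when the one before it is completed fails the run):
1. the spring plunger is pulled up clear of the tube (value of joint plunger above 0.0085 m), for 0.1 s.
2. the stop is at the middle hole with the plunger dropped fully home (value of joint slide between 0.0655 and 0.0705 m and value of joint plunger below 0.002 m), for 0.2 s.
At the end, for the whole second after the job is handed in: Stop within 2.5 mm of the middle hole, plunger home within 2 mm. Touchstone at rest, streaks up, flat on the bed (0.05 rad, 3 mm), within 6 mm of the seat along and 10 mm across the bed, 0.17 rad of its direction. Other things within 30 mm of their start, upright (all of step 2 and x of touchstone in the frame of seat between -0.01 and 0.01 m and y of touchstone in the frame of seat between -0.006 and 0.006 m and z of touchstone in the frame of seat between -0.003 and 0.003 m and angle between touchstone's own z axis and vertical below 0.05 rad and angle between the y axis of touchstone and the y axis of holder, either way round below 0.17 rad and linear speed of touchstone below 0.02 m/s); the robot touches nothing.
It fails at once if the touchstone is dropped from more than about 25 mm (linear speed of touchstone above 0.7 m/s and contact force between the fingers and touchstone below 0.1 N).
It fails at once if the battery pack is moved more than 30 mm (distance of battery_pack from where it was at the start of the episode above 0.03 m).
It fails at once if a bottle or weight is knocked over or moved more than 30 mm (distance of any of bottle_a, bottle_b, weight_large, weight_small from where it was at the start of the episode above 0.03 m or angle between any of bottle_a, bottle_b, weight_large, weight_small's own z axis and vertical above 0.6 rad).
It also fails if it takes over 54 s, if anything falls off the work surface, if the arm or the gripper's body presses on something with over 40 N, if the wrist force passes 120 N, or if a joint passes its speed limit or range.

## Working session

There is one attempt and no reset: what is moved stays moved. The work goes in short steps, Python scripts to look and compute and a tool call to move; the robot and the scene stay as the last step left them, time stands still between calls to the robot, and variables do not carry over. Pictures are saved under pics/ and viewed, at most 10 in all, crops included, and the job is handed in when it is done.

Besides the shell and the picture viewer there is one more tool, called after "Call:" as name(argument=value, ...) on one line, values as JSON. apply_moves: Moves the arm, as the interface text tells. Shift numbers are shares of 0.25 m and turn numbers shares of 90 degrees, none past 1 either way. Its arguments: {"type":"object","properties":{"targets":{"type":"array","items":{"type":"number"}},"hand":{"type":"number"}},"required":["targets"]}

```bash
mkdir -p pics
cat > h.py <<'E'
import numpy as np,cv2
from bench import arm,get_image
def ray(im,u,v,z,T=None):
    T=np.array(im["T"]) if T is None else T
    d=T[:3,:3]@np.array([(u-im["cx"])/im["fx"],(v-im["cy"])/im["fy"],1]);o=T[:3,3]
    return o+d*(z-o[2])/d[2]
def proj(im,p,T=None):
    T=np.array(im["T"]) if T is None else T
    c=T[:3,:3].T@(np.array(p)-T[:3,3]);return im["fx"]*c[0]/c[2]+im["cx"],im["fy"]*c[1]/c[2]+im["cy"]
def wT(im,s):
    T=np.eye(4);T[:3,:3]=cv2.Rodrigues(np.array(s["tool_rot"],float))[0];T[:3,3]=s["tcp_pos"]
    return T@np.array(im["tool_from_camera"])
def save(n,px): cv2.imwrite("pics/"+n,cv2.cvtColor(px,cv2.COLOR_RGB2BGR))
E
python3 - <<'E'
from h import *
s=arm.state();print(s)
a=get_image("top");b=get_image("side")
import pickle;pickle.dump((a,b),open("im0.pkl","wb"))
save("top0.png",cv2.resize(a["pixels"],(800,600),interpolation=cv2.INTER_CUBIC));save("side0.png",cv2.resize(b["pixels"],(800,600),interpolation=cv2.INTER_CUBIC))
print(a["T"],a["fx"]);print(b["T"])
E
```

```text
{'t': 0.0, 'q': array([-1.13094321e+00,  2.38827526e-01, -1.42539489e-02,  1.31919504e+00,
        4.73754067e-06,  1.57080707e+00]), 'joint_velocities': array([-0.00164927, -0.00029353,  0.0004918 ,  0.00057888,  0.00078838,
        0.00045996]), 'effort': array([-2.40259658e-03, -5.38775468e+01,  3.46441376e+01,  1.84498401e-02,
       -1.55611165e-04, -5.01160393e-07]), 'tcp_pos': array([ 223.37436398, -474.65413032,  230.65321969]), 'tool_rot': array([-3.06451550e+00, -6.85031580e-01,  4.99751522e-04]), 'force': array([ 0.33710861, -0.49874436,  1.1161137 ]), 'torque': array([-0.00740734, -0.0776449 , -0.01374383]), 'grasp_force': 0.0, 'opening': 85.38375577483703}
[[-1.16179107e-02 -9.96655372e-01  8.08893897e-02  3.77345267e+02]
 [-9.99886052e-01  1.07995146e-02 -1.05476455e-02  2.10416984e+02]
 [ 9.63880140e-03 -8.10027141e-02 -9.96667273e-01  1.47325757e+03]
 [ 0.00000000e+00  0.00000000e+00  0.00000000e+00  1.00000000e+00]] 382.9046255506698
[[ 9.81942339e-01 -6.88476772e-02  1.76207944e-01  2.95753368e+02]
 [-1.88373689e-01 -4.41758391e-01  8.77134469e-01 -8.21054266e+02]
 [ 1.74526672e-02 -8.94488413e-01 -4.46750359e-01  5.93069175e+02]
 [ 0.00000000e+00  0.00000000e+00  0.00000000e+00  1.00000000e+00]]
```

View pics/top0.png

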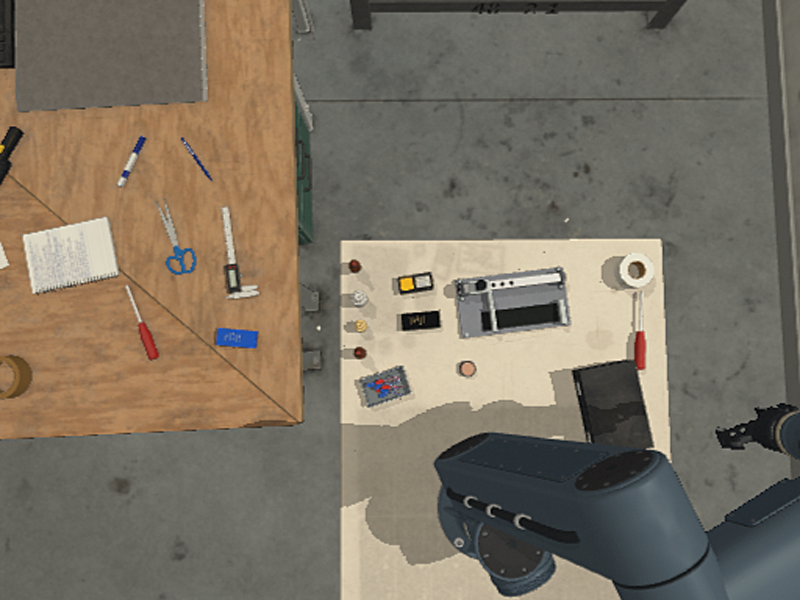

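View pics/side0.png

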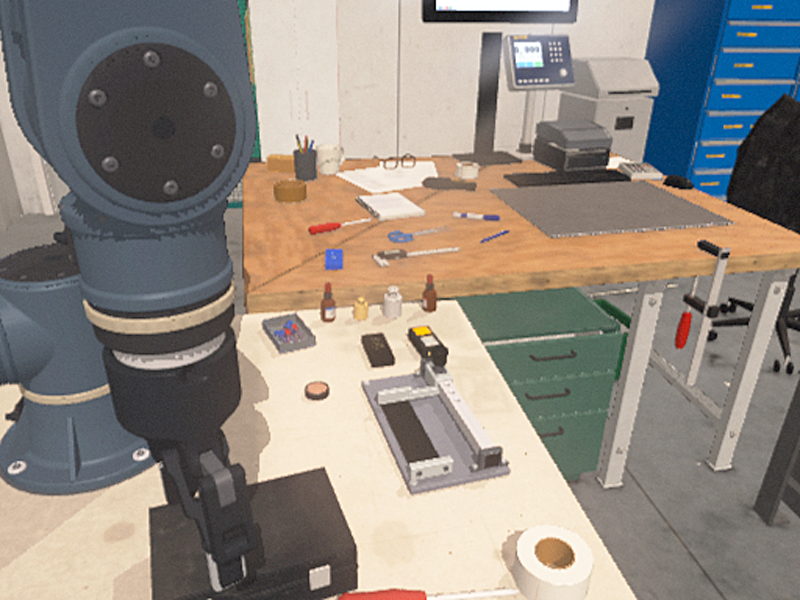

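Top view (800x600 pixels): the touchstone candidates are the black bar with streaks at (419,320), the black and yellow battery pack at (412,282), the blue look-alike at (236,338), the holder's black rubber bed at (525,315) and the black case at (615,405). By the description I choose (419,320). The knob is at about (481,285), the stop at the left (+y) end of the holder, and the cheek at the right.

Run:
```python
from h import *
import pickle
a,b=pickle.load(open("im0.pkl","rb"));k=512/800
save("crop0.png",cv2.resize(a["pixels"][150:230,215:375],(800,400),interpolation=cv2.INTER_CUBIC))
for n,u,v,z in [("stone",419,320,16),("batt",412,282,22),("knob",481,285,84),("tubeR",563,271,38),("bedR",565,313,14),("bedL",482,319,14),("plateTL",459,281,10),("plateTR",565,267,10),("plateBR",569,326,10),("plateBL",463,338,10)]:
    print(n,ray(a,u*k,v*k,z).round(0))
g=a["pixels"].astype(int).max(2)[190:220,245:295]
m=((g<60)*255).astype('uint8')
for c in cv2.findContours(m,0,1)[0]:
    if len(c)>4:
        P=np.array([ray(a,p[0][0]+245,p[0][1]+190,16)[:2] for p in c],'float32');r=cv2.minAreaRect(P);print(r)
```

```text
stone [448. 169.  16.]
batt [540. 185.  22.]
knob [525.  25.  84.]
tubeR [ 562. -181.   38.]
bedR [ 461. -189.   14.]
bedL [449.  15.  14.]
plateTL [543.  69.  10.]
plateTR [ 575. -194.   10.]
plateBR [ 429. -199.   10.]
plateBL [403.  62.  10.]
((447.9354248046875, 166.7996063232422), (39.556617736816406, 90.61263275146484), 4.789381980895996)
```

View pics/crop0.png

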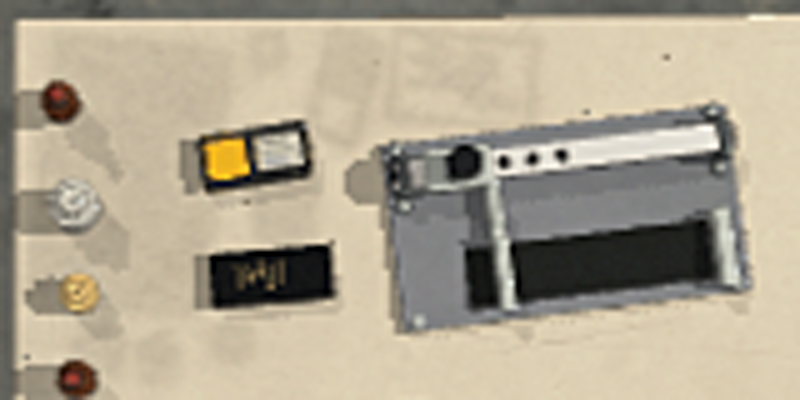

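The crop confirms the choice: a plain black bar with streaks, at top pixel (419,320). The plunger knob is at (481,285), and the holder is yawed about +0.12 rad. I'll move over the holder for a wrist view.

Call:
apply_moves(targets=[0.87,-0.55,0,0,0,0,0.87,-0.55,0,0,0,0,0.87,-0.55,0,0,0,0,0.87,-0.55,0,0,0,0,0.87,-0.55,0,0,0,0,0.87,-0.55,0,0,0,0], hand=1)

```text
t: 0.85
tcp_pos: [361.9, -257.7, 231.2]
tool_rot: [-3.065, -0.688, 0.001]
force: [-0.4, -0.6, 0.6]
opening: 85.4
grasp_force: 0.0
```

Call:
apply_moves(targets=[0.87,-0.55,-0.1,0,0,0.2,0.87,-0.55,-0.1,0,0,0.2,0.87,-0.55,-0.1,0,0,0.2,0.87,-0.55,-0.1,0,0,0.2,0.87,-0.55,-0.1,0,0,0.2,0.87,-0.55,-0.1,0,0,0.2,0.87,-0.55,-0.1,0,0,0.2])

```text
t: 1.72
tcp_pos: [499.5, -42.6, 256.0]
tool_rot: [3.135, 0.194, -0.002]
force: [-0.1, -0.0, -0.5]
opening: 85.4
grasp_force: 0.0
```

Run:
```python
from h import *
import pickle
s=arm.state();a=get_image("wrist");pickle.dump((s,a),open("w1.pkl","wb"))
print(s["t"],s["tcp_pos"],s["tool_rot"],s["opening"],np.round(a["tool_from_camera"],3),a["fx"])
save("w1.png",cv2.resize(a["pixels"],(800,600),interpolation=cv2.INTER_CUBIC))
```

```text
1.725 [499.48563892 -42.58725123 255.96856259] [ 3.13542092e+00  1.94436881e-01 -1.56050403e-03] 85.39900990410064 [[ 0.00000e+00 -9.58000e-01 -2.85000e-01  7.05910e+01]
 [ 1.00000e+00 -0.00000e+00  1.00000e-03 -2.39000e-01]
 [-1.00000e-03 -2.85000e-01  9.58000e-01 -1.43566e+02]
 [ 0.00000e+00  0.00000e+00  0.00000e+00  1.00000e+00]] 335.16600844890644
```

View pics/w1.png

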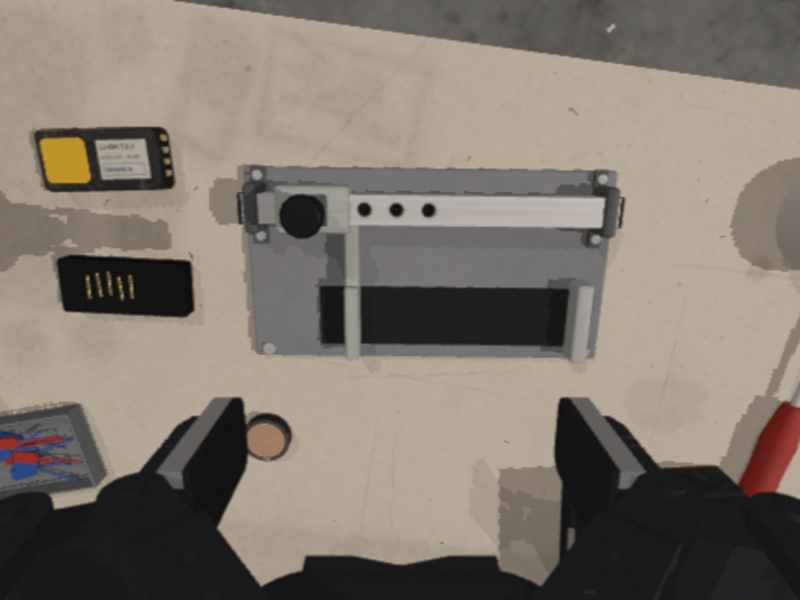

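The wrist view is clear. Pixels: knob (301,216), holes (364/396/428,210), cheek (580,322), stop plate (352,300), stone (125,286), battery (105,158). I'll refine these with masks.

```bash
cat > m.py <<'E'
from h import *
import pickle
s,a=pickle.load(open("w1.pkl","rb"));T=wT(a,s);k=.64
g=a["pixels"].max(2)
def blobs(x0,x1,y0,y1,th,z,amin):
    m=(g[y0:y1,x0:x1]<th).astype('uint8')
    n,l,st,c=cv2.connectedComponentsWithStats(m)
    for i in range(1,n):
        if st[i,4]>=amin:
            p=c[i]+[x0,y0]
            pts=np.argwhere(l==i)[:,::-1]+[x0,y0]
            P=np.array([ray(a,u,v,z,T)[:2] for u,v in pts],'float32')
            print(p.round(1),st[i,4],ray(a,*p,z,T)[:2].round(1),cv2.minAreaRect(P))
print("holes");blobs(226,285,128,142,90,38,10)
print("knob");blobs(174,212,118,160,50,84,60)
print("stone");blobs(30,130,158,208,60,16,200)
print("bed");blobs(200,370,180,224,50,14,200)
for n,u,v,z in [("tubeL",340,210,38),("plTL",247,168,10),("plTR",612,173,10),("plBR",595,356,10),("plBL",258,354,10),("h1",364,210,38),("h2",396,210,38),("h3",428,210,38),("knob",301,216,84)]:
    print(n,ray(a,u*k,v*k,z,T)[:2].round(1))
E
python3 m.py
```

```text
holes
[232.6 133.7] 55 [529.9 -13.7] ((529.8280639648438, -13.8392915725708), (8.174491882324219, 7.562203884124756), 51.759429931640625)
[253.3 133.9] 56 [532.3 -35.5] ((532.373046875, -35.5727653503418), (8.082291603088379, 8.042241096496582), 70.3025894165039)
[273.8 134.3] 55 [534.7 -57.3] ((534.6998901367188, -57.243553161621094), (7.5537190437316895, 8.185445785522461), 52.29774856567383)
knob
[193.  137.8] 630 [526.7  20.1] ((526.2999877929688, 19.990596771240234), (24.034881591796875, 26.383108139038086), 7.091159343719482)
stone
[ 81.  182.5] 2801 [449.  158.8] ((448.5254821777344, 159.5791015625), (43.80476379394531, 99.0004653930664), 4.112584114074707)
bed
[212.2 200.7] 540 [445.    3.8] ((444.2254943847656, 3.9584102630615234), (45.901397705078125, 16.902544021606445), 5.283391952514648)
[296.2 201.9] 4713 [456.  -96.8] ((455.6529846191406, -97.034423828125), (46.04043197631836, 157.59231567382812), 6.034149646759033)
tubeL [527.2   2.1]
plTL [545.3  73.9]
plTR [ 574.3 -187.2]
plBR [ 434.3 -207.5]
plBL [402.9  59.4]
h1 [529.2 -14.1]
h2 [531.9 -35.8]
h3 [534.6 -57.4]
knob [526.2  20.3]
```

Call:
apply_moves(targets=[0.138,-0.235,0.4,0,0,0.01,0.138,-0.235,0.4,0,0,0.01,0.138,-0.235,0.4,0,0,0.01,0.138,-0.235,0.4,0,0,0.01,0.138,-0.235,0.6,0,0,0.01,0.138,-0.235,0.7,0,0,0.01,0.138,-0.235,0.8,0,0,0.01,0.138,-0.235,0.8,0,0,0.01,0.138,-0.235,0.8,0,0,0.01])

```text
t: 2.9
tcp_pos: [528.0, 21.0, 58.1]
tool_rot: [3.137, 0.171, 0.004]
force: [1.2, 0.3, 0.2]
opening: 85.5
grasp_force: 0.0
```

Call:
apply_moves(targets=[0,0,0,0,0,0,0,0,0,0,0,0,0,0,0,0,0,0,0,0,0,0,0,0,0,0,0,0,0,0,0,0,0,0,0,0,0,0,0,0,0,0,0,0,0,0,0,0], hand=-1)

```text
t: 3.9
tcp_pos: [527.1, 21.7, 56.9]
tool_rot: [3.137, 0.173, 0.001]
force: [-0.3, -0.5, 6.2]
opening: 24.3
grasp_force: 58.4
```

Call:
apply_moves(targets=[0,0,-0.02,0,0,0,0,0,-0.042,0,0,0,0,0,-0.042,0,0,0,0,0,-0.042,0,0,0])

```text
t: 4.4
tcp_pos: [526.9, 21.7, 66.6]
tool_rot: [-3.137, -0.173, 0.0]
force: [3.5, 1.0, -8.8]
opening: 24.2
grasp_force: 59.2
```

Run:
```python
from h import *
import pickle
s=arm.state();b=get_image("side");w=get_image("wrist");pickle.dump((s,b,w),open("w2.pkl","wb"))
print(s["t"],s["tcp_pos"],s["force"])
x=cv2.resize(b["pixels"][200:320,220:340],(480,480),interpolation=cv2.INTER_CUBIC)
y=cv2.resize(w["pixels"],(320,240));z=np.zeros((480,800,3),'uint8');z[:,:480]=x;z[:240,480:]=y
save("l1.png",z)
```

```text
4.4 [526.91664391  21.71762314  66.58142348] [ 3.47926467  1.01667625 -8.82170198]
```

View pics/l1.png

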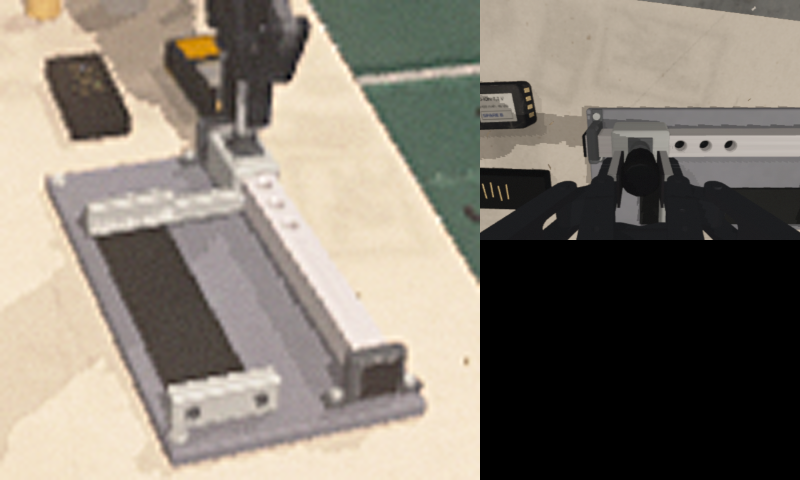

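The knob is up (8.8 N on the tool) and the sleeve is free. Now I slide it 57.4 mm along the tube.

Call:
apply_moves(targets=[0,0.05,0,0,0,0,0,0.1,0,0,0,0,0,0.15,0,0,0,0,0,0.2,0,0,0,0,0,0.23,0,0,0,0,0,0.23,0,0,0,0,0,0.23,0,0,0,0])

```text
t: 5.38
tcp_pos: [533.3, -35.8, 66.8]
tool_rot: [3.136, 0.172, 0.0]
force: [4.5, -0.7, -8.6]
opening: 24.4
grasp_force: 59.4
```

Run:
```python
from h import *
import pickle
s=arm.state();b=get_image("side");w=get_image("wrist");pickle.dump((s,b,w),open("w3.pkl","wb"))
print(s["t"],s["tcp_pos"],s["force"])
T=wT(w,s)
print("cheek face pt px",proj(w,[488-35*.994+100*.108,-72.5-35*.108-100*.994,32],T))
for y in (2,12): print("plate expected",proj(w,[488-35*.994-y*.108,-72.5-35*.108+y*.994,37],T))
x=cv2.resize(w["pixels"],(800,600),interpolation=cv2.INTER_CUBIC);save("l2.png",x)
```

```text
5.375 [533.32313746 -35.8233476   66.84960074] [ 4.5017973  -0.72747781 -8.60501526]
cheek face pt px (np.float64(460.74220015159176), np.float64(349.1463923662262))
plate expected (np.float64(303.11392121997983), np.float64(354.88149089814885))
plate expected (np.float64(287.18578343629184), np.float64(354.8829940836897))
```

View pics/l2.png

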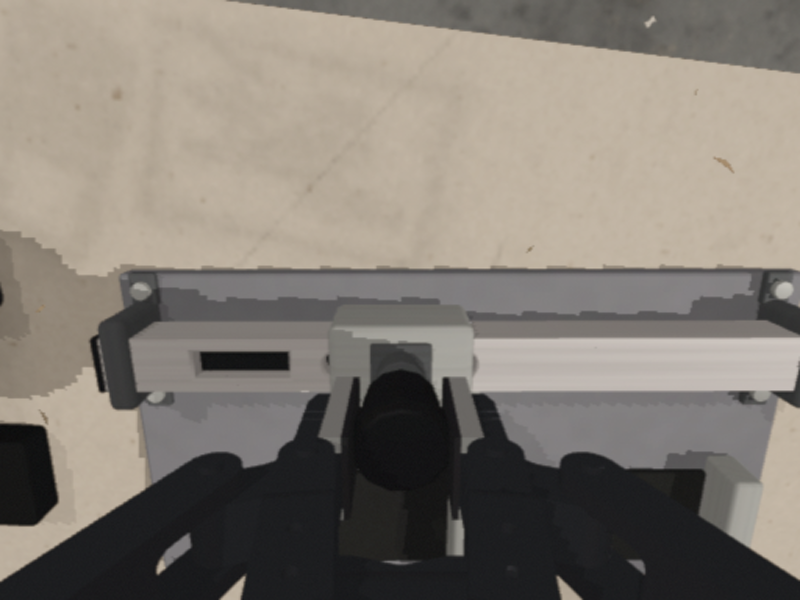

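The edges of holes 1 and 3 show at both sides of the sleeve (328 and 476 px), so the sleeve is centred on the middle hole. I'll lower the knob, release it and retreat up.

Call:
apply_moves(targets=[0,0,0.02,0,0,0,0,0,0.04,0,0,0,0,0,0.04,0,0,0,0,0,0.04,0,0,0])

```text
t: 5.98
tcp_pos: [533.4, -35.4, 57.0]
tool_rot: [-3.137, -0.173, -0.001]
force: [3.3, -0.8, -1.2]
opening: 24.0
grasp_force: 59.9
```

Call:
apply_moves(targets=[0,0,0,0,0,0,0,0,0,0,0,0,0,0,0,0,0,0,0,0,0,0,0,0,0,0,0,0,0,0,0,0,0,0,0,0,0,0,0,0,0,0,0,0,-0.3,0,0,0,0,0,-0.6,0,0,0,-0.2,0,-0.8,0,0,0,-0.2,0,-0.8,0,0,0,-0.2,0,-0.8,0,0,0,-0.2,0,-0.8,0,0,0], hand=1)

```text
t: 7.6
tcp_pos: [483.6, -41.0, 255.9]
tool_rot: [-3.137, -0.172, 0.001]
force: [0.3, -0.0, -0.4]
opening: 85.6
grasp_force: 0.0
```

Run:
```python
from h import *
import pickle
s=arm.state();b=get_image("side");w=get_image("wrist");pickle.dump((s,b,w),open("w4.pkl","wb"))
print(s["t"],s["tcp_pos"],s["tool_rot"],s["force"])
T=wT(w,s)
for z in (84,92): print("knob px wrist",np.array(proj(w,[532.3,-35.5,z],T))/.64,"side",proj(b,[532.3,-35.5,z]))
a=cv2.resize(w["pixels"],(512,384))
x=cv2.resize(b["pixels"][215:305,235:325],(288*2,288*2)[:2],interpolation=cv2.INTER_CUBIC)[:384]
b0=pickle.load(open("im0.pkl","rb"))[1]
z=np.zeros((600,800,3),'uint8');z[:384,:512]=a
z[:280,512:792]=cv2.resize(b["pixels"][215:285,240:310],(280,280),interpolation=cv2.INTER_CUBIC)
z[300:580,512:792]=cv2.resize(b0["pixels"][215:285,240:310],(280,280),interpolation=cv2.INTER_CUBIC)
save("l3.png",z)
```

```text
7.6 [483.62706545 -40.97923672 255.90798617] [-3.13666253e+00 -1.72483757e-01  1.02807417e-03] [ 0.28863401 -0.02590078 -0.360878  ]
knob px wrist [399.93799472 190.8831314 ] side (np.float64(288.38485056928937), np.float64(234.5743991668105))
knob px wrist [399.94135462 191.86287268] side (np.float64(288.56210920776897), np.float64(231.70548284770888))
```

View pics/l3.png

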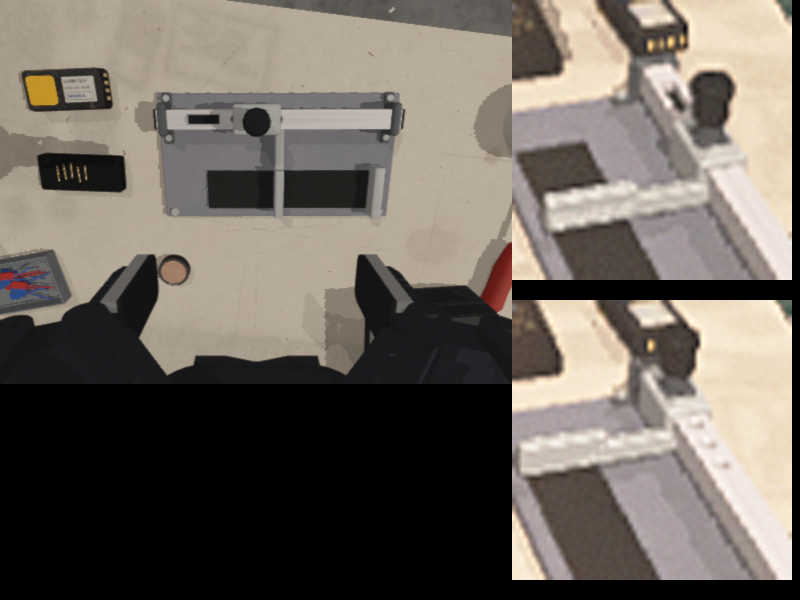

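The plunger is home: the knob was held at TCP z 57.0, the same height as when first gripped, and the stem looks short in the side view. The stop is at the middle hole. Next I go above the touchstone with the tool turned 90°.

Call:
apply_moves(targets=[-0.053,-0.819,0,0,0,-0.975,-0.053,-0.819,0,0,0,-0.975,-0.053,-0.819,0,0,0,-0.975,-0.053,-0.819,0.2,0,0,-0.975,-0.053,-0.819,0.42,0,0,-0.975,-0.053,-0.819,0.42,0,0,-0.975,-0.053,-0.819,0.42,0,0,-0.975,-0.053,-0.819,0.42,0,0,-0.975,-0.053,-0.819,0.42,0,0,-0.975,-0.053,-0.819,0.42,0,0,-0.975,-0.053,-0.819,0.42,0,0,-0.975], hand=0.5)

```text
t: 9.07
tcp_pos: [447.8, 161.1, 151.6]
tool_rot: [-2.144, -2.296, 0.0]
force: [0.9, 0.4, -0.2]
opening: 63.8
grasp_force: 0.0
```

Run:
```python
from h import *
import pickle
s=arm.state();w=get_image("wrist");pickle.dump((s,w),open("w5.pkl","wb"))
print(s["t"],s["tcp_pos"],s["tool_rot"],s["opening"],s["q"][5])
T=wT(w,s);print(np.array(proj(w,[448,161,16],T))/.64)
m=(w["pixels"].max(2)<70).astype('uint8')
n,l,st,c=cv2.connectedComponentsWithStats(m)
for i in range(1,n):
    if st[i,4]>500: print(i,st[i],c[i])
save("w5.png",cv2.resize(w["pixels"],(800,600),interpolation=cv2.INTER_CUBIC))
```

```text
9.075 [447.82684684 161.07290409 151.58807441] [-2.14415144e+00 -2.29571722e+00  4.99858138e-04] 63.80143736458367 1.847737468908713
[404.31209877 290.22939365]
1 [   0    0   57  139 1517] [24.59723138 72.08305867]
3 [ 85   0  47 121 862] [108.09860789  58.73201856]
35 [ 337  125   57  102 2615] [360.04244742 173.70133843]
36 [ 232  127   50  108 4874] [256.93126795 180.06893722]
38 [    0   247   512   137 34840] [256.13438576 339.67844432]
```

View pics/w5.png

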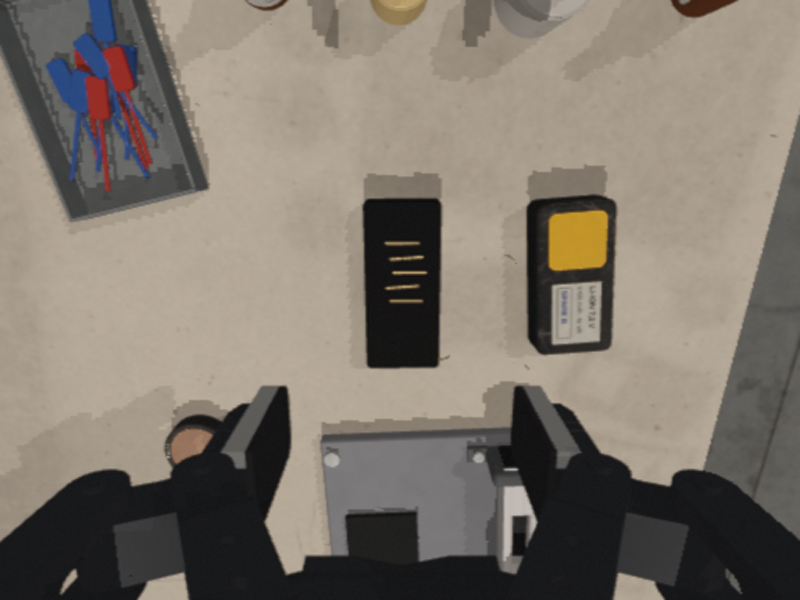

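Run:
```python
from h import *
import pickle
s,w=pickle.load(open("w5.pkl","rb"));T=wT(w,s)
print("cam",T[:3,3].round(0))
m=(w["pixels"].max(2)<70).astype('uint8')
n,l,st,c=cv2.connectedComponentsWithStats(m)
pts=np.argwhere(l==36)[:,::-1]
P=np.array([ray(w,u,v,16,T)[:2] for u,v in pts],'float32');r=cv2.minAreaRect(P);print(r,cv2.boxPoints(r))
# width at each row: mid column
for v in (135,150,180,210,228):
    x=pts[pts[:,1]==v][:,0];print(v,ray(w,x.min()-.5,v,16,T)[:2].round(1),ray(w,x.max()+.5,v,16,T)[:2].round(1))
```

```text
cam [441. 233. 295.]
((446.33807373046875, 163.3214111328125), (40.829734802246094, 94.51142120361328), 4.185475826263428) [[422.5287  208.9611 ]
 [429.42664 114.70174]
 [470.14746 117.68172]
 [463.2495  211.94109]]
135 [423.4 202.6] [463.6 205.3]
150 [424.  190.2] [464.7 193. ]
180 [426.1 164.6] [466.2 167.3]
210 [427.4 137.5] [468.6 140.4]
228 [429.1 120.6] [470.1 123.5]
```

Call:
apply_moves(targets=[0.008,-0.005,0.2,0,0,0,0.008,-0.005,0.4,0,0,0,0.008,-0.005,0.5,0,0,0,0.008,-0.005,0.56,0,0,0,0.008,-0.005,0.598,0,0,0,0.008,-0.005,0.598,0,0,0,0.008,-0.005,0.598,0,0,0])

```text
t: 10.0
tcp_pos: [446.9, 163.2, 2.9]
tool_rot: [2.142, 2.298, 0.001]
force: [-0.5, 0.5, 0.6]
opening: 64.1
grasp_force: 0.0
```

Call:
apply_moves(targets=[0,0,0,0,0,0,0,0,0,0,0,0,0,0,0,0,0,0,0,0,0,0,0,0,0,0,0,0,0,0,0,0,0,0,0,0], hand=-1)

```text
t: 10.75
tcp_pos: [447.2, 163.2, 3.3]
tool_rot: [2.141, 2.298, 0.003]
force: [-0.8, -0.6, 8.2]
opening: 40.1
grasp_force: 60.7
```

Call:
apply_moves(targets=[0,0,-0.02,0,0,0,0,0,-0.06,0,0,0,0,0,-0.06,0,0,0])

```text
t: 11.12
tcp_pos: [447.1, 163.2, 18.2]
tool_rot: [2.141, 2.298, 0.002]
force: [0.9, 0.8, -2.1]
opening: 40.4
grasp_force: 61.4
```

The stone is gripped and lifted (held at TCP z 3.3). I carry it to near the seat.

Call:
apply_moves(targets=[0,0,-0.15,0,0,0,0,0,-0.3,0,0,0,-0.15,0,-0.3,0,0,0,-0.35,-0.02,-0.3,0,0,0,-0.55,-0.035,-0.3,0,0,-0.023,-0.75,-0.035,-0.3,0,0,-0.023,-0.9,-0.035,-0.3,0,0,-0.023,-0.98,-0.035,-0.3,0,0,-0.023,-0.98,-0.035,-0.3,0,0,-0.023,-0.98,-0.035,-0.3,0,0,-0.023])

```text
t: 12.38
tcp_pos: [454.8, -81.5, 92.2]
tool_rot: [-2.099, -2.336, -0.0]
force: [0.1, 0.2, -1.8]
opening: 40.2
grasp_force: 61.7
```

Run:
```python
from h import *
import pickle
s=arm.state();w=get_image("wrist");pickle.dump((s,w),open("w6.pkl","wb"))
print(s["t"],s["tcp_pos"],s["tool_rot"],s["opening"])
R=cv2.Rodrigues(s["tool_rot"])[0];print(R.round(3));print("to go in tool mm",R.T@(np.array([458.8,-124.8,18])-s["tcp_pos"]))
T=wT(w,s);z=s["tcp_pos"][2]-3.3
for q in ((-21,-47.5),(21,-47.5),(21,47.5),(-21,47.5)):
    p=s["tcp_pos"]+R@[q[1],q[0],0];p[2]=z+16;print(q,np.array(proj(w,p,T))/.64)
save("w6.png",cv2.resize(w["pixels"],(800,600),interpolation=cv2.INTER_CUBIC))
```

```text
12.375 [454.79920567 -81.52885179  92.16377219] [-2.09932781e+00 -2.33630712e+00 -8.23788783e-05] 40.21317576277201
[[-0.107  0.994 -0.   ]
 [ 0.994  0.107  0.   ]
 [ 0.001 -0.    -1.   ]]
to go in tool mm [-43.48966776  -0.60302922  74.14141138]
(-21, -47.5) [337.43608208 563.43564784]
(21, -47.5) [475.21669774 563.5883773 ]
(21, 47.5) [490.53968284 255.8538152 ]
(-21, 47.5) [324.64183879 255.79782449]
```

View pics/w6.png

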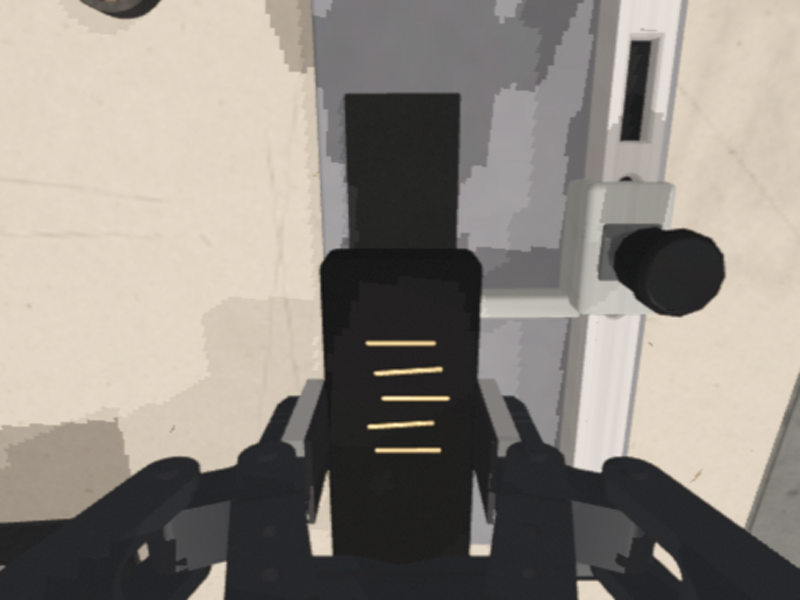

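The stone is in the hand, streaks up and aligned with the bed; its far edge is at row ~253, where 256 was expected. I move over the seat and lower slowly.

Call:
apply_moves(targets=[-0.1,0,0,0,0,0,-0.174,0,0,0,0,0,-0.174,0,0.05,0,0,0,-0.174,0,0.12,0,0,0,-0.174,0,0.19,0,0,0,-0.174,0,0.23,0,0,0,-0.174,0,0.26,0,0,0,-0.174,0,0.28,0,0,0,-0.174,0,0.29,0,0,0,-0.174,0,0.29,0,0,0,-0.174,0,0.29,0,0,0])

```text
t: 13.8
tcp_pos: [459.9, -125.3, 20.1]
tool_rot: [2.1, 2.337, 0.0]
force: [-0.1, -0.2, -2.8]
opening: 40.4
grasp_force: 61.6
```

Call:
apply_moves(targets=[0,0,0.005,0,0,0,0,0,0.01,0,0,0,0,0,0.01,0,0,0,0,0,0.01,0,0,0])

```text
t: 14.3
tcp_pos: [459.8, -125.3, 17.4]
tool_rot: [2.1, 2.337, 0.0]
force: [-1.4, 0.1, 1.5]
opening: 40.6
grasp_force: 62.1
```

The stone touches the bed (the vertical force changed from -2.8 to +1.5 N). I release partway and rise straight up.

Call:
apply_moves(targets=[0,0,0,0,0,0,0,0,0,0,0,0,0,0,0,0,0,0,0,0,0,0,0,0,0,0,0,0,0,0,0,0,-0.1,0,0,0,0,0,-0.3,0,0,0,0,0,-0.5,0,0,0,0,0,-0.8,0,0,0,0,0,-0.8,0,0,0,0,0,-0.8,0,0,0], hand=0.5)

```text
t: 15.68
tcp_pos: [460.0, -125.4, 217.7]
tool_rot: [2.099, 2.336, 0.001]
force: [-0.2, -0.3, 0.3]
opening: 63.9
grasp_force: 0.0
```

Run:
```python
from h import *
import pickle
s=arm.state();w=get_image("wrist");b=get_image("side");pickle.dump((s,w),open("w7.pkl","wb"))
print(s["t"],s["tcp_pos"],s["opening"]);T=wT(w,s)
for q in ((-21,-47.5),(21,-47.5),(21,47.5),(-21,47.5)):
    p=[458.5+q[0]*.994-q[1]*.108,-125+q[0]*.108+q[1]*.994,30];print(q,(np.array(proj(w,p,T))/.64).round(0))
save("w7.png",cv2.resize(w["pixels"],(800,600),interpolation=cv2.INTER_CUBIC))
```

```text
15.675 [ 460.03887884 -125.38658959  217.74536027] 63.90102664295423
(-21, -47.5) [370. 338.]
(21, -47.5) [432. 338.]
(21, 47.5) [435. 194.]
(-21, 47.5) [367. 194.]
```

View pics/w7.png

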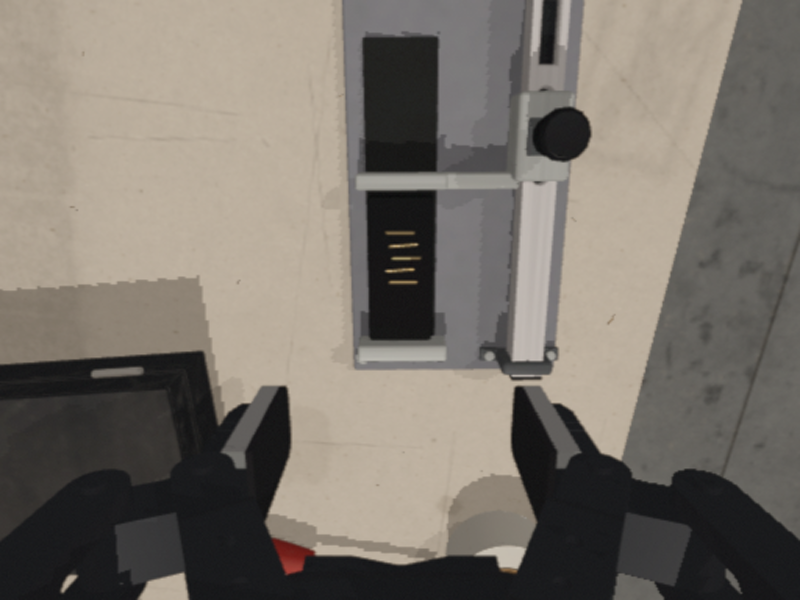

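The stone lies between the cheek and the stop: its sides are at 369 and 434 px (expected 370 and 432) and its near end is at row 339 (expected 338). The knob and stop are unchanged.

```bash
python3 -c "
from bench import arm
print(arm.close_job())"
```

```text
the job is handed in; nothing more can be done
None
```

The job is handed in, with no verdict returned: the stop is at the middle hole with the plunger home, the touchstone was set down flat on the bed within about 1–2 mm of the seat, and the arm is clear.

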